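# Release a carved bird head from its bayonet mount and park it in the free stand

### The arm

A 6-joint arm with a two-finger parallel gripper is mounted at the origin on the work surface. World frame = base frame: x ahead of the robot, y to its left, z up, the work surface at z = 0. Lengths are in m, angles in degrees, forces in N, time in s.
With the tool pointing down it reaches from about 0.35 to 0.875 m from the base axis. Payload 4.2 kg.
Tool frame: the origin (TCP) lies between the finger pads; the fingertips stand 11 mm ahead of it and the grasp point (between the pads) lies 8 mm behind it; z points along the fingers, y is the direction in which the jaws open and shut (so a half turn about z gives the same grasp; the last joint's range is limited). The gripper opens to 87 mm and grips with 3 to 60 N. Pads are 19 mm wide; open, the fingers measure 117 mm over their backs; the gripper's body (75 mm by 190 mm) begins 51 mm behind the grasp point.
Start: joints at [-56.803, 22.042, 0.453, 0, -68.411, -14.817], TCP at [0.197, -0.593, 0.196] pointing down, gripper open.
Joint ranges: [-179.83, 179.83], [-69.29, 118.12], [-61.27, 80.66], [-181.25, 117.63], [-171.15, -9.14], [-177.46, 177.46]. Speed limits (degrees/s): [159.86, 159.86, 180, 180, 180, 180].

### API

Orientations are given as a 3x3 rotation matrix whose columns are the frame's x, y, z axes.
In Python, from station import sense, capture, get_calibration, finish_job, search_frame, cut_out gives the robot as it stands.
- The arm moves only by the tool arm_command, never from a script. Its argument "rows" is a list of rows, each an object with "fingers": the opening in per cent of the stroke, from 0 (shut) to 100 (fully open); "travel": the shift along the tool's x, y, z in cm, a list of three; "roll": the turn about the tool's z in degrees. A call has 1 to 10 rows; each row is the pose to reach, as a shift and turn from the pose commanded when the call began, along the tool's axes at that moment; what a row does not reach only later rows make up. A row lasts 1/10 s, in which the tool goes at most 50 mm and 8.59 degrees, less where a joint would pass 70% of its speed; a pose out of reach is approached as far as the arm can. A call with a gripper value outside its range is refused whole. The fingers move at their own pace and stop on an object; the grip force is fixed at half the most. Time passes only in rows, so rows that repeat a pose let the fingers close. It gives the time, the measured TCP pose, the force and the opening at its end, in the units of the state.
- sense(): the state, without advancing time (a new reading comes with each control period).
- capture(name): name is "side" or "top"; returns (picture, depth): 480x640x3 uint8, red, green, blue; 480x640 float32, m along the optical axis (not along the pixel's ray), 0 where there is no reading.
- get_calibration(name): a dict with "fov_y" (degrees; the focal length in pixels is half the picture's height over the tangent of half this angle, whatever the lens; pixels are square), "cx", "cy" (the principal point, pixels), "origin" and "attitude" of the camera in the world. Camera axes: x right, y down, z forward; pixel columns grow to the right and rows downward; lengths in m; the calibration is good to about 2 mm. A picture is of the moment at which its call begins. get_calibration takes no time and is no camera call.
- finish_job(): hands the job in, once; it reports no verdict.
Trained networks look in the newest picture that a camera, given by its name, has taken for a name from the list of things; names that differ only in an ending like _2 or _b are one class to them, and where a whole thing is asked for, a point or a joint stands for the part that bears it (a point fixed in the world has none). Each returns a list of dicts, best first, with "p" (0 to 1); they miss things now and then, are a little off and sometimes report something else, mostly with a low value. They report only what shows in the picture. A call takes as long as a camera call. They do not tell look-alikes from the thing itself.
- search_frame(camera, label): "position" ([x, y, z] in m, in world coordinates, good to about 4 mm: the middle of the surface that is visible of it).
- cut_out(camera, label): "mask" (480x640 bool, what is visible of it).
The state is a dict: "time_s": time; "joints": joint angles; "joint_velocities": joint speeds; "effort": joint torques, N m; "tcp_pos": TCP position; "ee_rot": TCP orientation; "wrist_force": force on the tool from outside, world axes, zero at the start; "moment": the same for the moment, N m; "gripper_width": opening from 0.0 (shut) to 1.0 (fully open).
Only numpy, scipy, OpenCV 4.12 (cv2) and the standard library are available. Lean on these libraries where they do the work, as an engineer would, in place of code of your own. Each camera call takes 0.05 s, during which the arm holds its last target. There are 200 camera calls.

### The job

Take the carved bird head off the carving mount: press the release button all the way down, twist the head counter-clockwise (seen from above), by feel, up to a quarter turn, until it meets its end stop without forcing it, and lift it straight off. Then set it gently, upright, into the hole of the empty wooden stand so that its plate lies flat on the stand, and let go. Leave the other bird head and everything else on the bench where they are.

Things in the scene. Friction and masses are not known exactly. Their poses are not given: they have to be found in the camera images.
- head_mid (a point): Carved bird head to take off: square wooden neck 36 x 36 mm, 56 mm tall, round head 36 mm wide on top (its top 50 mm above this point), beak along +x to 37 mm from the axis. This point: on the axis, 26 mm above the neck's lower end, 40 mm above its plate's underside. z up. Grip the flat neck sides that face +y and -y. 0.28 to 0.42 kg.
- head: The same bird head; origin at the lower end of its spigot, 62 mm below the point above. The neck stands on a round aluminium plate 50 mm across, 14 mm thick (underside 22 mm up), with two lugs along +x and -x, 16 mm wide, 6 mm thick, to 36 mm from the axis. Under the plate the spigot, 18 mm across, 22 mm long.
- mount_axis (a point): Centre of the mount's bore on its block's top face; z up, -x towards the release button. The head's spigot reaches 20 mm into the bore (1.5 mm play all round). Lips of an aluminium ring (radius 46 mm, top 14.5 mm above this point) hold the lugs down; mounted, the head's x is along the mount's x. A pin blocks the turn until the button is down.
- mount: Fixed mount: steel block 110 x 110 x 30 mm between low wooden jaws (82 mm either side in y). A sprung plunger pushes the head up with 9 N, so it turns with slight drag. Turned counter-clockwise the lugs meet cushioned stops (8 N m/rad) after 44 to 88 degrees: not measured, to be felt. The lugs are clear of the lips, free to lift, only from 3 degrees before first touch to 7 after. Origin under the bore.
- release (a joint): Travel of the release button, m: 0 = up (locked), 0.007 = fully down. It slides with about 5 N and has no spring: it stays where it is pushed. Unlocked from 0.006.
- release_top (a point): Centre of the top face of the release button: upright steel cylinder 30 mm across, 105 mm from the mount's axis along the mount's -x; its top is 22 mm above the block's top when up. Press straight down.
- free_hole (a point): Centre of the mouth of the empty stand's hole (24 mm across, right through, chamfered rim), on the stand's top face; z up.
- stand_free: The empty wooden stand, 84 x 84 x 40 mm, fixed; origin under its centre. Either of the two like stands can be the empty one.
- stand_full: The other, like stand, 84 x 84 x 40 mm, fixed, holding another bird head; origin under its centre.
- other_mid (a point): The other carved bird head, same shape and size as the first, standing in the other stand; leave it.
- mallet: carver's wooden mallet lying on the bench: round head 60 x 100 mm, handle 130 mm; leave it
- gouge1: gouge, 210 mm long, lying on the far side of the bench; leave it
- gouge2: gouge, 210 mm long, lying on the left; leave it
- offcut: wood offcut 45 x 60 x 25 mm; leave it
- pot: closed jar, 60 mm wide, 85 mm tall; leave it
- brush: dusting brush lying on the right; leave it
- sandblock: cork sanding block 70 x 40 x 30 mm; leave it
Mind the look-alikes: they are no part of the job. What is shaped like the head but yellow is not meant.

How it is judged (in metres and radians):
On the way, in this order (a step that is already met when the one before it is completed fails the run):
1. the release button is pressed down (value of joint release above 0.006 m), for 0.1 s.
2. the head has been turned, still standing in the mount (angle between the x axis of head_mid and the x axis of mount_axis, either way round above 0.6 rad and horizontal distance between head_mid and mount_axis below 0.008 m and z of head_mid in the frame of mount_axis below 0.052 m), for 0.1 s.
3. the head is lifted clear of the mount (z of head_mid in the frame of mount_axis above 0.075 m), for 0.1 s.
At the end, for the whole second after the job is handed in: The bird head stands upright (within 0.06 rad) in the hole of the free stand, its axis within 8 mm of the hole's, its plate lying on the stand (the point on the head 36 to 43 mm above the stand's top), let go and at rest (horizontal distance between head_mid and free_hole below 0.008 m and z of head_mid in the frame of free_hole between 0.036 and 0.043 m and angle between head_mid's own z axis and vertical below 0.06 rad and distance of head_mid from where it was at the start of the episode above 0.1 m); the robot touches nothing.
It fails at once if the head was forced against the mount: more than 50 N between them (over-twisted at the stop, or pulled before it was free) (contact force between head and mount above 50 N).
It fails at once if the fingers pressed on the button or mount with more than 50 N (contact force between the fingers and mount above 50 N).
It fails at once if the head was dropped or rammed on a stand: more than 50 N (contact force between head and stand_free above 50 N or contact force between head and stand_full above 50 N).
It fails at once if the head was let fall into the stand (faster than 0.4 m/s there) (linear speed of head above 0.4 m/s and horizontal distance between head_mid and free_hole below 0.03 m and z of head_mid in the frame of free_hole below 0.07 m).
It fails at once if the other bird head (10 mm) or something else on the bench (20 mm) was moved (distance of other_mid from where it was at the start of the episode above 0.01 m or distance of any of mallet, gouge1, gouge2, offcut, pot, brush, sandblock from where it was at the start of the episode above 0.02 m).
It also fails if it takes over 67 s, if anything falls off the work surface, if the arm or the gripper's body presses on something with over 40 N, if the wrist force passes 120 N, or if a joint passes its speed limit or range.

## Working session

There is one attempt and no reset: what is moved stays moved. The work goes in short steps, Python scripts to look and compute and a tool call to move; the robot and the scene stay as the last step left them, time stands still between calls to the robot, and variables do not carry over. Pictures are saved under pics/ and viewed, about 8 in all and at most 12, crops included, and the job is handed in when it is done.

Besides the shell and the picture viewer there is one more tool, called after "Request:" as name(argument=value, ...) on one line, values as JSON. arm_command: Moves the arm, as the interface text tells. Its arguments: {"type":"object","properties":{"rows":{"type":"array","items":{"type":"object","properties":{"fingers":{"type":"number"},"travel":{"type":"array","items":{"type":"number"}},"roll":{"type":"number"}}}}},"required":["rows"]}

```bash
mkdir -p pics; cat > h.py <<'E'
import numpy as np, cv2
from station import *
def cam(n):
    c=get_calibration(n); f=240/np.tan(np.radians(c["fov_y"])/2)
    return f,c["cx"],c["cy"],np.array(c["origin"]),np.array(c["attitude"])
def cloud(n,d):
    f,cx,cy,o,R=cam(n); v,u=np.mgrid[0:480,0:640]
    return np.stack([(u-cx)/f*d,(v-cy)/f*d,d],-1)@R.T+o
def px(n,p):
    f,cx,cy,o,R=cam(n); q=R.T@(np.array(p)-o); return (cx+f*q[0]/q[2],cy+f*q[1]/q[2])
E
python3 - <<'E'
from h import *
s=sense(); print(s["time_s"],s["tcp_pos"],s["ee_rot"],s["wrist_force"])
for n in("top","side"):
    p,d=capture(n); cv2.imwrite(f"pics/{n}0.png",p[...,::-1]); np.save(n+"d.npy",d)
    print(n,get_calibration(n))
    for l in("head","head_mid","mount","release_top","stand_free","stand_full","other_mid"):
        print(l,[(np.round(r["position"],3).tolist(),round(r["p"],2),np.round(px(n,r["position"])).tolist()) for r in search_frame(n,l)])
E
```

```text
0.0 [ 0.19688482 -0.59248424  0.19463789] [[-9.49059238e-01 -3.15096803e-01 -7.53842330e-04]
 [-3.15097698e-01  9.49056984e-01  2.06939970e-03]
 [ 6.33780991e-05  2.20151688e-03 -9.99997575e-01]] [-0.00650477 -0.65602448 -0.15482304]
top {'fov_y': 57.496933293907574, 'cx': 316.0892281007696, 'cy': 238.69301465351393, 'origin': array([0.44272975, 0.00327849, 1.14555799]), 'attitude': array([[-0.0083094 , -0.99318997,  0.11620948],
       [-0.99996092,  0.00860376,  0.00203159],
       [-0.0030176 , -0.11618805, -0.99322265]])}
head [([0.703, 0.001, 0.098], 0.85, [318.0, 183.0]), ([0.597, 0.156, 0.11], 0.81, [253.0, 226.0]), ([0.77, 0.227, 0.093], 0.64, [226.0, 158.0])]
head_mid [([0.773, 0.227, 0.092], 0.96, [226.0, 157.0]), ([0.707, 0.005, 0.096], 0.75, [316.0, 181.0])]
mount [([0.574, 0.18, 0.03], 0.75, [248.0, 239.0])]
release_top [([0.506, 0.195, 0.05], 0.66, [241.0, 265.0])]
stand_free [([0.487, -0.186, 0.038], 0.73, [392.0, 272.0]), ([0.599, 0.151, 0.11], 0.16, [255.0, 225.0])]
stand_full [([0.649, -0.204, 0.044], 0.85, [398.0, 208.0]), ([0.399, 0.376, 0.022], 0.28, [171.0, 308.
[... 440 characters left out ...]
 0.86, [277.0, 280.0]), ([0.707, 0.018, 0.065], 0.66, [272.0, 229.0]), ([0.659, 0.436, 0.042], 0.51, [169.0, 380.0])]
head_mid [([0.708, 0.018, 0.072], 0.84, [271.0, 227.0]), ([0.597, 0.173, 0.088], 0.82, [278.0, 278.0]), ([0.772, 0.248, 0.063], 0.62, [186.0, 281.0])]
mount [([0.567, 0.201, 0.03], 0.91, [285.0, 312.0]), ([0.599, 0.173, 0.084], 0.43, [277.0, 279.0])]
release_top [([0.503, 0.204, 0.051], 0.78, [313.0, 317.0])]
stand_free [([0.594, 0.18, 0.087], 0.69, [278.0, 281.0]), ([0.484, -0.169, 0.039], 0.67, [388.0, 223.0])]
stand_full [([0.643, -0.186, 0.026], 0.78, [333.0, 207.0])]
other_mid [([0.654, -0.21, 0.082], 0.63, [334.0, 183.0]), ([0.482, -0.168, 0.042], 0.57, [389.0, 223.0])]
```

View pics/top0.png

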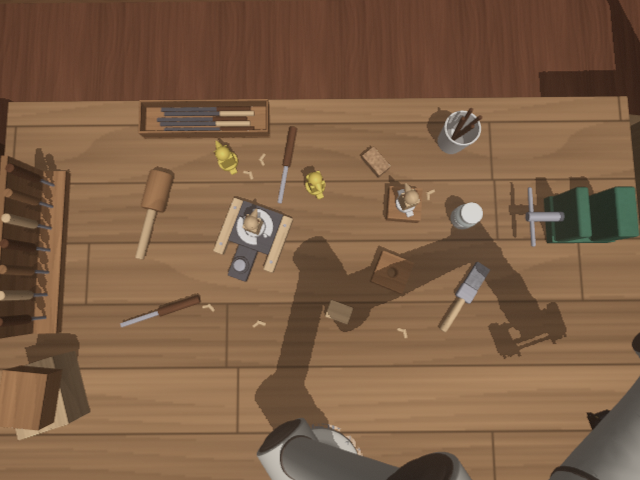

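View pics/side0.png

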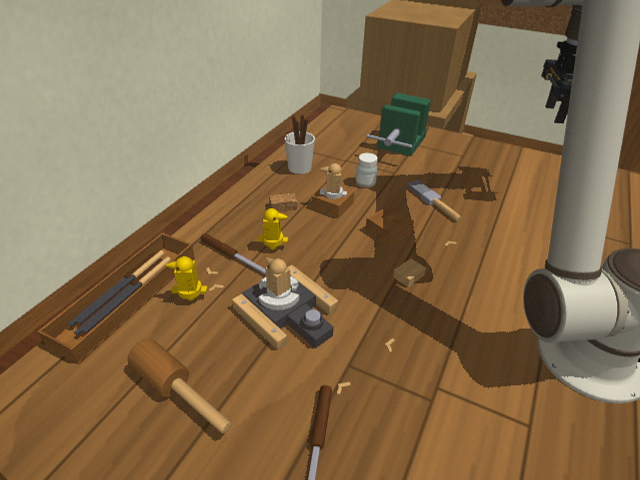

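Choice: the wooden head standing on the mount is the target, top (253,224) and side (278,278). The look-alikes are yellow birds at top (226,157) and (316,183), and the other wooden head in the full stand at top (410,199). The empty stand is at top (392,272). Next I'll measure all of them.

```bash
python3 - <<'E'
from h import *
s=sense()
img=cv2.imread("pics/top0.png"); d=np.load("topd.npy"); P=cloud("top",d)
def near(c,r,z0,z1):
    m=(np.hypot(P[...,0]-c[0],P[...,1]-c[1])<r)&(P[...,2]>z0)&(P[...,2]<z1); return P[m]
def rep(n,q): 
    c,r=cv2.minEnclosingCircle(q[:,:2].astype(np.float32)); print(n,len(q),"med",np.round(np.median(q,0),4),"circ",np.round(c,4),round(r,4))
rep("button",near((.505,.198),.03,.044,.06))
rep("ringtop",near((.595,.165),.06,.038,.05))
rep("headtop",near((.597,.16),.04,.105,.14))
q=near((.57,.175),.12,.022,.037); rep("block",q); print(cv2.minAreaRect((q[:,:2]*1000).astype(np.float32)))
q=near((.482,-.18),.075,.03,.046); rep("stand",q); print(cv2.minAreaRect((q[:,:2]*1000).astype(np.float32)))
q=near((.482,-.18),.02,-.1,.03); rep("hole",q)
f,cx,cy,o,R=cam("top")
a=cv2.resize(img[190:290,210:310],(600,600),interpolation=cv2.INTER_CUBIC); b=cv2.resize(img[240:300,360:425],(200,185))
a[:185,400:]=b; cv2.imwrite("pics/crop.png",a)
# side
d=np.load("sided.npy"); P=cloud("side",d)
rep("s button",near((.505,.198),.03,.046,.06))
rep("s ringtop",near((.595,.165),.06,.040,.05))
q=near((.482,-.18),.075,.034,.046); rep("s stand",q); print(cv2.minAreaRect((q[:,:2]*1000).astype(np.float32)))
E
```

```text
button 117 med [0.5063 0.1966 0.0506] circ [0.5042 0.1966] 0.0186
ringtop 496 med [0.5979 0.1579 0.0439] circ [0.6057 0.1617] 0.046
headtop 211 med [0.6067 0.1573 0.1146] circ [0.6118 0.1576] 0.0245
block 2595 med [0.5762 0.1765 0.0286] circ [0.5788 0.1708] 0.1124
((565.967529296875, 175.84097290039062), (163.80601501464844, 195.2135009765625), 69.55706024169922)
stand 1056 med [ 0.4862 -0.1869  0.0391] circ [ 0.4862 -0.1865] 0.0578
((486.9944763183594, -187.020263671875), (84.8934555053711, 83.97161102294922), 67.37903594970703)
hole 56 med [ 0.4873 -0.1917 -0.0006] circ [ 0.4876 -0.1895] 0.0118
s button 167 med [0.5059 0.2011 0.0528] circ [0.5061 0.1984] 0.0165
s ringtop 570 med [0.5912 0.1814 0.0455] circ [0.6025 0.1627] 0.0475
s stand 753 med [ 0.4843 -0.1823  0.0412] circ [ 0.4859 -0.1843] 0.0593
((487.05059814453125, -186.12091064453125), (88.31187438964844, 88.55335998535156), 67.91915130615234)
```

View pics/crop.png

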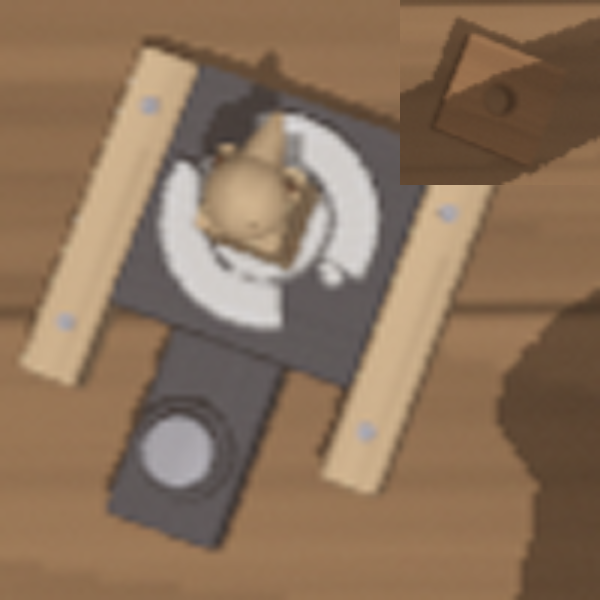

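The crop confirms it: a bare wooden head in the ring, with the button at crop (178,450). The mount axis comes out near (0.604,0.162) with yaw about -20°, and the button near (0.505,0.198). Their spacing is 105 mm, as specified. The free hole is near (0.487,-0.187).

Request:
arm_command(rows=[{"fingers": 0, "travel": [-27, 32.7, 0], "roll": 0}, {"fingers": 0, "travel": [-27, 32.7, 0], "roll": 0}, {"fingers": 0, "travel": [-27, 32.7, 0], "roll": 0}, {"fingers": 0, "travel": [-27, 32.7, 0], "roll": 0}, {"fingers": 0, "travel": [-27, 32.7, 0], "roll": 0}, {"fingers": 0, "travel": [-27, 32.7, 0], "roll": 0}, {"fingers": 0, "travel": [-27, 32.7, 0], "roll": 0}, {"fingers": 0, "travel": [-27, 32.7, 0], "roll": 0}, {"fingers": 0, "travel": [-27, 32.7, 0], "roll": 0}])

```text
time_s: 1.7
tcp_pos: [0.3509, -0.195, 0.1963]
ee_rot: [[-0.948, -0.318, 0.002], [-0.318, 0.948, 0.0], [-0.002, -0.0, -1.0]]
wrist_force: [0.7, -0.4, -0.1]
gripper_width: 0.262
```

Request:
arm_command(rows=[{"fingers": 0, "travel": [-27.1, 32.6, 0], "roll": 38.6}, {"fingers": 0, "travel": [-27.1, 32.6, 0], "roll": 38.6}, {"fingers": 0, "travel": [-27.1, 32.6, 0], "roll": 38.6}, {"fingers": 0, "travel": [-27.1, 32.6, 0], "roll": 38.6}, {"fingers": 0, "travel": [-27.1, 32.6, 0], "roll": 38.6}, {"fingers": 0, "travel": [-27.1, 32.6, 0], "roll": 38.6}, {"fingers": 0, "travel": [-27.1, 32.6, 0], "roll": 38.6}, {"fingers": 0, "travel": [-27.1, 32.6, 0], "roll": 38.6}, {"fingers": 0, "travel": [-27.1, 32.6, 0], "roll": 38.6}, {"fingers": 0, "travel": [-27.1, 32.6, 0], "roll": 38.6}])

```text
time_s: 2.7
tcp_pos: [0.506, 0.2011, 0.1954]
ee_rot: [[-0.94, 0.343, 0.001], [0.343, 0.94, 0.0], [-0.001, 0.001, -1.0]]
wrist_force: [-1.0, -0.9, 0.2]
gripper_width: 0.005
```

```bash
cat >> h.py <<'E'
def state():
    s=sense(); R=s["ee_rot"]; print(round(s["time_s"],2),"tcp",np.round(s["tcp_pos"],4),"yawY",round(np.degrees(np.arctan2(R[1,1],R[0,1])),2),"zt",np.round(R[:,2],4),"F",np.round(s["wrist_force"],1),"M",np.round(s["moment"],2),"w",round(s["gripper_width"],3),"j",np.round(s["joints"],1)); return s
def go(x,y,z):
    s=state(); print("travel cm",np.round(s["ee_rot"].T@(np.array([x,y,z])-s["tcp_pos"])*100,2))
E
python3 -c "
from h import *
go(.505,.198,.075)
p,d=capture('side');cv2.imwrite('pics/side1.png',p[150:390,190:510,::-1].repeat(2,0).repeat(2,1))"
```

```text
2.7 tcp [0.506  0.2011 0.1954] yawY 69.97 zt [ 9.e-04  4.e-04 -1.e+00] F [-1.  -0.9  0.2] M [-0.12 -0.01 -0.01] w 0.005 j [  38.8   14.2  -11.     0.   -64.7 -148.8]
travel cm [-1.000e-02 -3.300e-01  1.204e+01]
```

View pics/side1.png

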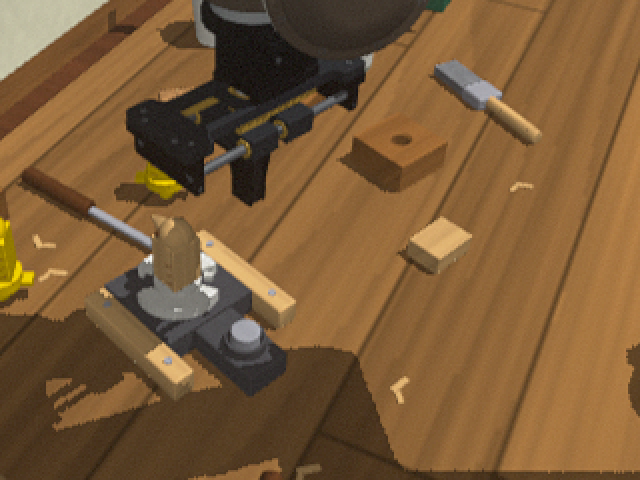

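The side view shows the gripper hanging over the mount with nothing displaced. Descending on the button.

Request:
arm_command(rows=[{"fingers": 0, "travel": [0, -0.3, 4], "roll": 0}, {"fingers": 0, "travel": [0, -0.3, 8], "roll": 0}, {"fingers": 0, "travel": [0, -0.3, 10.5], "roll": 0}, {"fingers": 0, "travel": [0, -0.3, 12], "roll": 0}, {"fingers": 0, "travel": [0, -0.3, 12.3], "roll": 0}, {"fingers": 0, "travel": [0, -0.3, 12.3], "roll": 0}])

```text
time_s: 3.35
tcp_pos: [0.5035, 0.1938, 0.0729]
ee_rot: [[-0.938, 0.346, -0.0], [0.346, 0.938, -0.0], [0.0, -0.001, -1.0]]
wrist_force: [0.7, 0.1, 0.5]
gripper_width: 0.005
```

Request:
arm_command(rows=[{"fingers": 0, "travel": [0, 0, 0.2], "roll": 0}, {"fingers": 0, "travel": [0, 0, 0.4], "roll": 0}, {"fingers": 0, "travel": [0, 0, 0.6], "roll": 0}, {"fingers": 0, "travel": [0, 0, 0.8], "roll": 0}, {"fingers": 0, "travel": [0, 0, 0.9], "roll": 0}, {"fingers": 0, "travel": [0, 0, 0.9], "roll": 0}])

```text
time_s: 3.95
tcp_pos: [0.5035, 0.1943, 0.0636]
ee_rot: [[-0.938, 0.346, -0.0], [0.346, 0.938, -0.0], [0.0, -0.0, -1.0]]
wrist_force: [-0.6, 0.2, 0.7]
gripper_width: 0.006
```

Request:
arm_command(rows=[{"fingers": 0, "travel": [0, 0.3, 0.1], "roll": 0}, {"fingers": 0, "travel": [0, 0.3, 0.2], "roll": 0}, {"fingers": 0, "travel": [0, 0.3, 0.3], "roll": 0}, {"fingers": 0, "travel": [0, 0.3, 0.3], "roll": 0}])

```text
time_s: 4.35
tcp_pos: [0.5044, 0.1971, 0.0605]
ee_rot: [[-0.938, 0.346, -0.0], [0.346, 0.938, -0.0], [0.0, -0.0, -1.0]]
wrist_force: [0.7, 0.3, -0.0]
gripper_width: 0.009
```

Request:
arm_command(rows=[{"fingers": 0, "travel": [0, 0, 0.1], "roll": 0}, {"fingers": 0, "travel": [0, 0, 0.2], "roll": 0}, {"fingers": 0, "travel": [0, 0, 0.2], "roll": 0}])

```text
time_s: 4.65
tcp_pos: [0.5045, 0.1971, 0.0586]
ee_rot: [[-0.938, 0.346, -0.0], [0.346, 0.938, -0.0], [0.0, -0.0, -1.0]]
wrist_force: [0.6, 0.2, -0.4]
gripper_width: 0.005
```

Request:
arm_command(rows=[{"fingers": 0, "travel": [0, 0, 0.1], "roll": 0}, {"fingers": 0, "travel": [0, 0, 0.15], "roll": 0}, {"fingers": 0, "travel": [0, 0, 0.2], "roll": 0}, {"fingers": 0, "travel": [0, 0, 0.2], "roll": 0}])

```text
time_s: 5.05
tcp_pos: [0.5045, 0.1972, 0.0567]
ee_rot: [[-0.938, 0.346, -0.0], [0.346, 0.938, -0.0], [0.0, -0.0, -1.0]]
wrist_force: [-0.0, -0.7, -0.6]
gripper_width: 0.005
```

```bash
python3 -c "
from h import *
state()
p,d=capture('side');cv2.imwrite('pics/side2.png',cv2.resize(p[230:360,220:380,::-1],(640,520),interpolation=2))"
```

```text
5.05 tcp [0.5045 0.1972 0.0567] yawY 69.78 zt [-1.e-04 -1.e-04 -1.e+00] F [-0.  -0.7 -0.6] M [-0.08  0.   -0.04] w 0.005 j [  38.5   22.3  -21.7   -0.   -46.  -148.7]
```

View pics/side2.png

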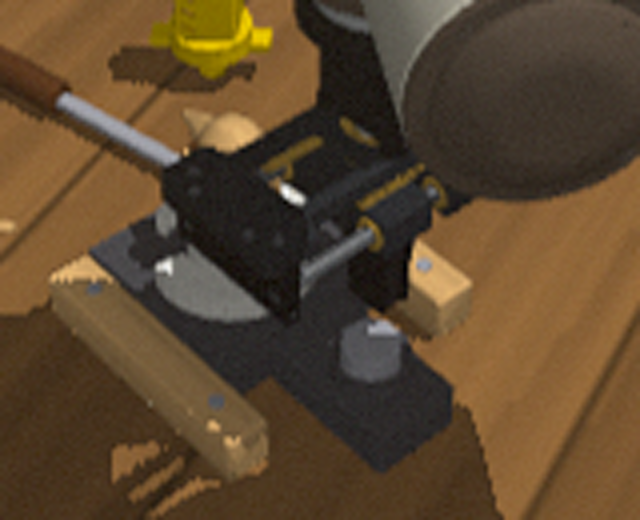

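The fingertip shows at crop (380,305), behind or above the button at (372,350), and there is still no force. I'll check its position in depth.

```bash
python3 -c "
from h import *
p,d=capture('side');P=cloud('side',d)
print('tip proj',px('side',[.5045,.197,.046]))
for v in range(288,330,3): print(v,[tuple(np.round(P[v,u],3).tolist()) for u in (309,313,317,320)], p[v,313])
"
```

```text
tip proj (np.float64(313.6746434379054), np.float64(316.56466051508977))
288 [(0.491, 0.246, 0.173), (0.486, 0.24, 0.17), (0.48, 0.236, 0.17), (0.476, 0.234, 0.17)] [95 84 63]
291 [(0.49, 0.247, 0.168), (0.486, 0.239, 0.163), (0.479, 0.237, 0.164), (0.494, 0.194, 0.119)] [90 70 22]
294 [(0.512, 0.204, 0.112), (0.5, 0.212, 0.124), (0.496, 0.203, 0.118), (0.494, 0.194, 0.11)] [25 25 19]
297 [(0.512, 0.204, 0.103), (0.5, 0.21, 0.114), (0.497, 0.201, 0.107), (0.493, 0.196, 0.105)] [22 15 11]
300 [(0.512, 0.203, 0.094), (0.502, 0.207, 0.103), (0.497, 0.201, 0.1), (0.494, 0.194, 0.094)] [26 21 22]
303 [(0.512, 0.203, 0.086), (0.502, 0.207, 0.095), (0.496, 0.201, 0.092), (0.493, 0.196, 0.089)] [32 25 22]
306 [(0.532, 0.163, 0.03), (0.501, 0.207, 0.087), (0.529, 0.132, 0.002), (0.521, 0.133, 0.007)] [27 20 21]
309 [(0.528, 0.171, 0.031), (0.512, 0.186, 0.053), (0.526, 0.138, 0.0), (0.52, 0.136, 0.001)] [115  88  61]
312 [(0.515, 0.196, 0.053), (0.508, 0.193, 0.053), (0.502, 0.189, 0.053), (0.516, 0.144, 0.002)] [164 164 171]
315 [(0.511, 0.204, 0.054), (0.504, 0.2, 0.054), (0.498, 0.196, 0.053), (0.497, 0.185, 0.043)] [80 81 80]
318 [(0.507, 0.211, 0.054), (0.501, 0.206, 0.052), (0.495, 0.202, 0.052), (0.496, 0.186, 0.035)] [85 85 87]
321 [(0.506, 0.214, 0.049), (0.5, 0.209, 0.048), (0.494, 0.203, 0.044), (0.49, 0.198, 0.042)] [93 90 95]
324 [(0.505, 0.216, 0.043), (0.5, 0.209, 0.039), (0.491, 0.21, 0.044), (0.487, 0.204, 0.041)] [84 82 86]
327 [(0.503, 0.219, 0.038), (0.496, 0.217, 0.041), (0.491, 0.209, 0.035), (0.487, 0.204, 0.032)] [43 39 40]
```

Depth puts the real fingertips at z≈0.085, about 39 mm above what the reported TCP and the 11 mm figure imply. Their x and y agree. So the stated tool length doesn't match what is seen, and I'll trust the picture and contact. I'll go down in small steps and feel for the button.

Request:
arm_command(rows=[{"fingers": 0, "travel": [0, 0, 0.3], "roll": 0}, {"fingers": 0, "travel": [0, 0, 0.6], "roll": 0}, {"fingers": 0, "travel": [0, 0, 0.9], "roll": 0}, {"fingers": 0, "travel": [0, 0, 0.9], "roll": 0}])

```text
time_s: 5.55
tcp_pos: [0.5042, 0.1969, 0.0471]
ee_rot: [[-0.938, 0.346, -0.001], [0.346, 0.938, -0.001], [0.001, -0.001, -1.0]]
wrist_force: [-0.7, -0.4, 0.9]
gripper_width: 0.004
```

Request:
arm_command(rows=[{"fingers": 0, "travel": [0, 0, 0.3], "roll": 0}, {"fingers": 0, "travel": [0, 0, 0.6], "roll": 0}, {"fingers": 0, "travel": [0, 0, 0.9], "roll": 0}, {"fingers": 0, "travel": [0, 0, 0.9], "roll": 0}])

```text
time_s: 5.95
tcp_pos: [0.5042, 0.197, 0.0382]
ee_rot: [[-0.938, 0.346, -0.001], [0.346, 0.938, -0.001], [0.001, -0.001, -1.0]]
wrist_force: [0.0, -0.9, -0.7]
gripper_width: 0.006
```

```bash
python3 -c "
from h import *
state()
p,d=capture('side');P=cloud('side',d)
for v in range(294,326,3): print(v,[tuple(np.round(P[v,u],3).tolist()) for u in (309,313,317)])
cv2.imwrite('pics/side3.png',cv2.resize(p[230:360,220:380,::-1],(640,520),interpolation=2))"
```

```text
5.95 tcp [0.5042 0.197  0.0382] yawY 69.77 zt [-1.e-03 -6.e-04 -1.e+00] F [ 0.  -0.9 -0.7] M [-0.08 -0.05 -0.01] w 0.006 j [  38.5   23.8  -22.8   -0.   -43.5 -148.7]
294 [(0.495, 0.237, 0.149), (0.486, 0.24, 0.156), (0.48, 0.237, 0.156)]
297 [(0.489, 0.248, 0.154), (0.485, 0.24, 0.149), (0.48, 0.236, 0.148)]
300 [(0.51, 0.208, 0.099), (0.499, 0.214, 0.111), (0.479, 0.237, 0.142)]
303 [(0.512, 0.203, 0.086), (0.5, 0.21, 0.099), (0.495, 0.203, 0.094)]
306 [(0.511, 0.205, 0.08), (0.502, 0.207, 0.087), (0.496, 0.201, 0.084)]
309 [(0.512, 0.204, 0.07), (0.501, 0.208, 0.08), (0.496, 0.201, 0.075)]
312 [(0.515, 0.196, 0.052), (0.501, 0.207, 0.07), (0.496, 0.199, 0.066)]
315 [(0.511, 0.203, 0.053), (0.505, 0.199, 0.052), (0.497, 0.197, 0.054)]
318 [(0.507, 0.211, 0.054), (0.5, 0.209, 0.056), (0.494, 0.203, 0.053)]
321 [(0.506, 0.214, 0.049), (0.498, 0.212, 0.051), (0.494, 0.204, 0.046)]
324 [(0.505, 0.216, 0.043), (0.499, 0.211, 0.041), (0.491, 0.209, 0.044)]
```

View pics/side3.png

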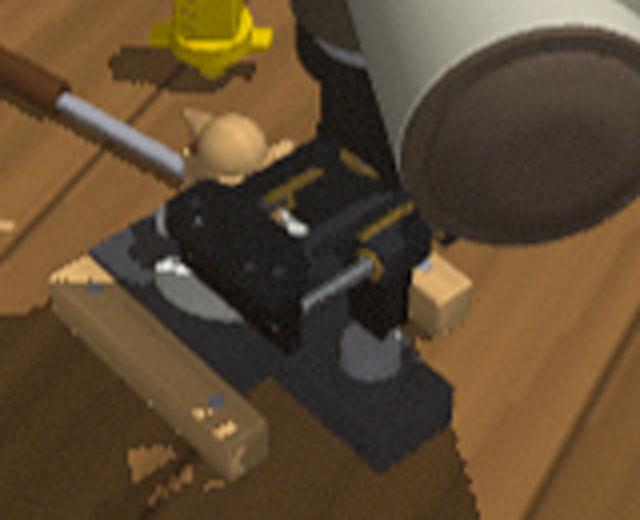

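The tip is about 13 mm above the untouched button, which agrees with the depth figure. Continuing.

Request:
arm_command(rows=[{"fingers": 0, "travel": [0, 0, 0.3], "roll": 0}, {"fingers": 0, "travel": [0, 0, 0.6], "roll": 0}, {"fingers": 0, "travel": [0, 0, 0.8], "roll": 0}, {"fingers": 0, "travel": [0, 0, 1.0], "roll": 0}, {"fingers": 0, "travel": [0, 0, 1.0], "roll": 0}])

```text
time_s: 6.5
tcp_pos: [0.5044, 0.197, 0.0284]
ee_rot: [[-0.938, 0.346, -0.001], [0.346, 0.938, -0.0], [0.0, -0.001, -1.0]]
wrist_force: [-0.1, -0.3, -0.6]
gripper_width: 0.005
```

Request:
arm_command(rows=[{"fingers": 0, "travel": [0, 0, 0.1], "roll": 0}, {"fingers": 0, "travel": [0, 0, 0.2], "roll": 0}, {"fingers": 0, "travel": [0, 0, 0.3], "roll": 0}, {"fingers": 0, "travel": [0, 0, 0.3], "roll": 0}])

```text
time_s: 6.9
tcp_pos: [0.5046, 0.1972, 0.0257]
ee_rot: [[-0.938, 0.346, 0.0], [0.346, 0.938, -0.0], [-0.0, 0.0, -1.0]]
wrist_force: [0.4, -0.8, 0.5]
gripper_width: 0.003
```

Request:
arm_command(rows=[{"fingers": 0, "travel": [0, 0, 0.1], "roll": 0}, {"fingers": 0, "travel": [0, 0, 0.2], "roll": 0}, {"fingers": 0, "travel": [0, 0, 0.2], "roll": 0}])

```text
time_s: 7.2
tcp_pos: [0.5047, 0.1972, 0.0241]
ee_rot: [[-0.938, 0.345, 0.0], [0.345, 0.938, 0.0], [-0.0, 0.0, -1.0]]
wrist_force: [-1.7, -0.1, 3.9]
gripper_width: 0.005
```

Contact at tcp z≈0.0245. Pressing.

Request:
arm_command(rows=[{"fingers": 0, "travel": [0, 0, 0.1], "roll": 0}, {"fingers": 0, "travel": [0, 0, 0.2], "roll": 0}, {"fingers": 0, "travel": [0, 0, 0.3], "roll": 0}, {"fingers": 0, "travel": [0, 0, 0.4], "roll": 0}, {"fingers": 0, "travel": [0, 0, 0.5], "roll": 0}, {"fingers": 0, "travel": [0, 0, 0.5], "roll": 0}])

```text
time_s: 7.8
tcp_pos: [0.5047, 0.1972, 0.0186]
ee_rot: [[-0.938, 0.346, 0.0], [0.346, 0.938, 0.0], [-0.0, 0.0, -1.0]]
wrist_force: [-0.3, -0.2, 3.9]
gripper_width: 0.003
```

Request:
arm_command(rows=[{"fingers": 0, "travel": [0, 0, 0.05], "roll": 0}, {"fingers": 0, "travel": [0, 0, 0.1], "roll": 0}, {"fingers": 0, "travel": [0, 0, 0.1], "roll": 0}])

```text
time_s: 8.1
tcp_pos: [0.5047, 0.1972, 0.0186]
ee_rot: [[-0.939, 0.345, 0.0], [0.345, 0.939, -0.0], [-0.0, 0.0, -1.0]]
wrist_force: [-3.7, 0.1, 9.4]
gripper_width: 0.007
```

Request:
arm_command(rows=[{"fingers": 0, "travel": [0, 0, 0.05], "roll": 0}, {"fingers": 0, "travel": [0, 0, 0.1], "roll": 0}, {"fingers": 0, "travel": [0, 0, 0.1], "roll": 0}])

```text
time_s: 8.4
tcp_pos: [0.5048, 0.1972, 0.0185]
ee_rot: [[-0.939, 0.345, 0.001], [0.345, 0.939, -0.0], [-0.001, 0.0, -1.0]]
wrist_force: [-5.7, -0.5, 16.3]
gripper_width: 0.003
```

The button has bottomed: 7 mm of travel, with the force rising to 16 N. With its top at z=0.045, the tip is tcp+0.0265, so the grasp point is tcp+0.0455. Going up, opening, and moving over the head.

Request:
arm_command(rows=[{"fingers": 0, "travel": [0, 0, -0.5], "roll": 0}, {"fingers": 0, "travel": [0, 0, -4], "roll": 0}, {"fingers": 0, "travel": [0, 0, -8], "roll": 0}, {"fingers": 90, "travel": [0, 0, -11.5], "roll": 0}, {"fingers": 90, "travel": [-2, 0, -12.2], "roll": 0}, {"fingers": 90, "travel": [-6, 0.1, -12.2], "roll": 0}, {"fingers": 90, "travel": [-9, 0.1, -12.2], "roll": 0}, {"fingers": 90, "travel": [-10.5, 0.1, -12.2], "roll": 0}, {"fingers": 90, "travel": [-10.5, 0.1, -12.2], "roll": 0}, {"fingers": 90, "travel": [-10.5, 0.1, -12.2], "roll": 0}])

```text
time_s: 9.4
tcp_pos: [0.6029, 0.1616, 0.1375]
ee_rot: [[-0.938, 0.346, -0.002], [0.346, 0.938, -0.0], [0.002, -0.001, -1.0]]
wrist_force: [-0.7, 1.4, -0.0]
gripper_width: 0.556
```

```bash
python3 -c "
from h import *
go(.604,.162,.035)
p,d=capture('side');P=cloud('side',d); np.save('P.npy',P)
q=P[(np.hypot(P[...,0]-.505,P[...,1]-.198)<.02)&(P[...,2]>.033)&(P[...,2]<.06)]; print('button top z',np.percentile(q[:,2],[50,80,95]).round(4))
cv2.imwrite('pics/side4.png',cv2.resize(p[190:350,200:400,::-1],(750,600),interpolation=2))"
```

```text
9.4 tcp [0.6029 0.1616 0.1375] yawY 69.73 zt [-2.e-03 -5.e-04 -1.e+00] F [-0.7  1.4 -0. ] M [-0.02  0.    0.05] w 0.556 j [  29.8   24.5   -4.3   -0.   -61.3 -140.1]
travel cm [-0.11  0.09 10.25]
button top z [0.0445 0.0466 0.0477]
```

View pics/side4.png

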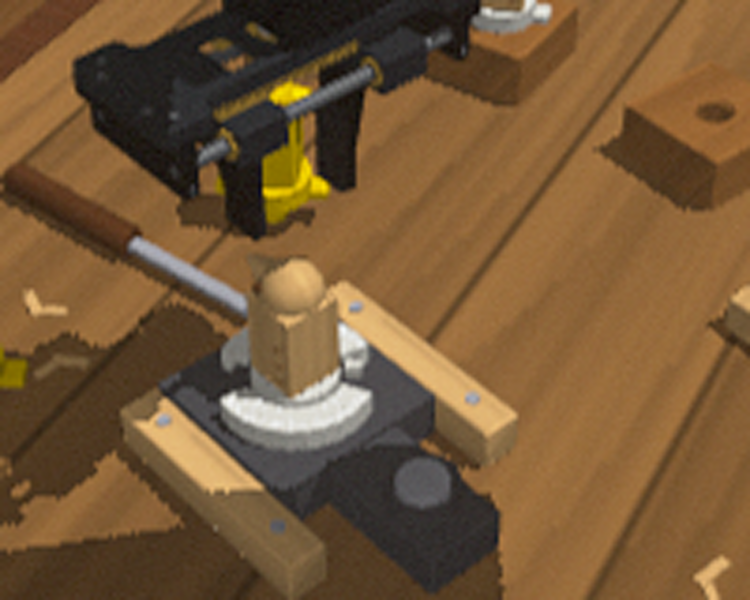

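The button stays down (top at z≈0.0445) and the open fingers straddle the head. Descending.

Request:
arm_command(rows=[{"fingers": 90, "travel": [-0.1, 0.1, 0], "roll": 0}, {"fingers": 90, "travel": [-0.1, 0.1, 3], "roll": 0}, {"fingers": 90, "travel": [-0.1, 0.1, 6], "roll": 0}, {"fingers": 90, "travel": [-0.1, 0.1, 8.5], "roll": 0}, {"fingers": 90, "travel": [-0.1, 0.1, 10], "roll": 0}, {"fingers": 90, "travel": [-0.1, 0.1, 10.2], "roll": 0}, {"fingers": 90, "travel": [-0.1, 0.1, 10.2], "roll": 0}])

```text
time_s: 10.15
tcp_pos: [0.6046, 0.1628, 0.037]
ee_rot: [[-0.939, 0.345, 0.0], [0.345, 0.939, -0.0], [-0.0, -0.0, -1.0]]
wrist_force: [-0.0, 0.1, 0.9]
gripper_width: 0.9
```

```bash
python3 -c "
from h import *
go(.604,.162,.035)
p,d=capture('side')
cv2.imwrite('pics/side5.png',cv2.resize(p[210:340,200:360,::-1],(640,520),interpolation=2))"
```

```text
10.15 tcp [0.6046 0.1628 0.037 ] yawY 69.83 zt [ 0.e+00 -2.e-04 -1.e+00] F [-0.   0.1  0.9] M [-0.03 -0.01  0.06] w 0.9 j [  29.9   30.6  -10.5    0.   -49.  -140. ]
travel cm [ 0.03 -0.1   0.2 ]
```

View pics/side5.png

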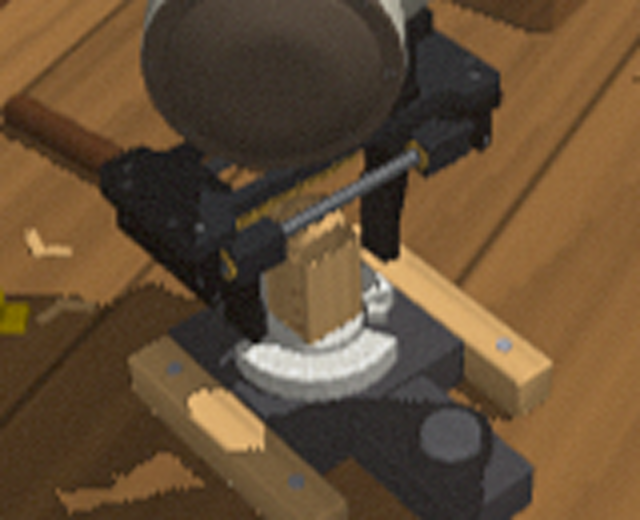

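The fingers straddle the neck above the ring, and the body is clear of the head. Closing.

Request:
arm_command(rows=[{"fingers": 0, "travel": [0, -0.1, 0], "roll": 0}, {"fingers": 0, "travel": [0, -0.1, 0], "roll": 0}, {"fingers": 0, "travel": [0, -0.1, 0], "roll": 0}, {"fingers": 0, "travel": [0, -0.1, 0], "roll": 0}, {"fingers": 0, "travel": [0, -0.1, 0], "roll": 0}, {"fingers": 0, "travel": [0, -0.1, 0], "roll": 0}, {"fingers": 0, "travel": [0, -0.1, 0], "roll": 0}])

```text
time_s: 10.9
tcp_pos: [0.6047, 0.1618, 0.0369]
ee_rot: [[-0.938, 0.346, 0.001], [0.346, 0.938, 0.0], [-0.0, 0.001, -1.0]]
wrist_force: [0.1, 1.5, -0.0]
gripper_width: 0.411
```

```bash
python3 -c "
from h import *
state()"
```

```text
10.9 tcp [0.6047 0.1618 0.0369] yawY 69.78 zt [ 6.e-04  5.e-04 -1.e+00] F [ 0.1  1.5 -0. ] M [ 0.2   0.01 -0.01] w 0.411 j [  29.8   30.5  -10.5   -0.   -48.9 -140. ]
```

Gripped: width 0.411, about 36 mm. Now twisting CCW (negative roll), feeling Mz.

Request:
arm_command(rows=[{"fingers": 0, "travel": [0, 0, 0], "roll": -2}, {"fingers": 0, "travel": [0, 0, 0], "roll": -4}, {"fingers": 0, "travel": [0, 0, 0], "roll": -6}, {"fingers": 0, "travel": [0, 0, 0], "roll": -8}])

```text
time_s: 11.3
tcp_pos: [0.6047, 0.1616, 0.0368]
ee_rot: [[-0.978, 0.21, 0.001], [0.21, 0.978, 0.0], [-0.0, 0.0, -1.0]]
wrist_force: [1.1, 1.6, 0.5]
gripper_width: 0.419
```

```bash
python3 -c "
from h import *
state()"
```

```text
11.3 tcp [0.6047 0.1616 0.0368] yawY 77.85 zt [ 5.e-04  2.e-04 -1.e+00] F [1.1 1.6 0.5] M [-0.02 -0.13 -0.13] w 0.419 j [  29.8   30.5  -10.5    0.   -48.9 -131.9]
```

Turning freely. Mz reads about -0.13, which is drag. On to about 38°.

Request:
arm_command(rows=[{"fingers": 0, "travel": [0, 0, 0], "roll": -4}, {"fingers": 0, "travel": [0, 0, 0], "roll": -8}, {"fingers": 0, "travel": [0, 0, 0], "roll": -12}, {"fingers": 0, "travel": [0, 0, 0], "roll": -16}, {"fingers": 0, "travel": [0, 0, 0], "roll": -20}, {"fingers": 0, "travel": [0, 0, 0], "roll": -24}, {"fingers": 0, "travel": [0, 0, 0], "roll": -28}, {"fingers": 0, "travel": [0, 0, 0], "roll": -30}])

```text
time_s: 12.1
tcp_pos: [0.6047, 0.1614, 0.0369]
ee_rot: [[-0.952, -0.307, 0.001], [-0.307, 0.952, -0.0], [-0.0, -0.0, -1.0]]
wrist_force: [-0.0, -0.5, 0.9]
gripper_width: 0.411
```

```bash
python3 -c "
from h import *
state()"
```

```text
12.1 tcp [0.6047 0.1614 0.0369] yawY 107.89 zt [ 5.e-04 -0.e+00 -1.e+00] F [-0.  -0.5  0.9] M [-0.11 -0.11 -0.03] w 0.411 j [  29.7   30.5  -10.5    0.   -48.9 -101.9]
```

Request:
arm_command(rows=[{"fingers": 0, "travel": [0, 0, 0], "roll": -1.5}, {"fingers": 0, "travel": [0, 0, 0], "roll": -3}, {"fingers": 0, "travel": [0, 0, 0], "roll": -4.5}, {"fingers": 0, "travel": [0, 0, 0], "roll": -6}])

```text
time_s: 12.5
tcp_pos: [0.6047, 0.1614, 0.0372]
ee_rot: [[-0.914, -0.405, 0.001], [-0.405, 0.914, -0.0], [-0.001, -0.0, -1.0]]
wrist_force: [0.3, -0.4, 3.4]
gripper_width: 0.41
```

```bash
python3 -c "
from h import *
state()"
```

```text
12.5 tcp [0.6047 0.1614 0.0372] yawY 113.9 zt [ 7.e-04 -1.e-04 -1.e+00] F [ 0.3 -0.4  3.4] M [-0.3  -0.03 -0.03] w 0.41 j [ 29.8  30.5 -10.5   0.  -48.9 -95.9]
```

Request:
arm_command(rows=[{"fingers": 0, "travel": [0, 0, 0], "roll": -1}, {"fingers": 0, "travel": [0, 0, 0], "roll": -2}, {"fingers": 0, "travel": [0, 0, 0], "roll": -3}, {"fingers": 0, "travel": [0, 0, 0], "roll": -3}])

```text
time_s: 12.9
tcp_pos: [0.6047, 0.1615, 0.0371]
ee_rot: [[-0.892, -0.451, 0.001], [-0.451, 0.892, 0.0], [-0.001, -0.0, -1.0]]
wrist_force: [-0.0, -1.6, 4.9]
gripper_width: 0.411
```

```bash
python3 -c "
from h import *
state()"
```

```text
12.9 tcp [0.6047 0.1615 0.0371] yawY 116.82 zt [ 8.e-04  1.e-04 -1.e+00] F [-0.  -1.6  4.9] M [-0.44 -0.1   0.02] w 0.411 j [ 29.8  30.5 -10.5   0.  -48.9 -92.9]
```

Request:
arm_command(rows=[{"fingers": 0, "travel": [0, 0, 0], "roll": -1}, {"fingers": 0, "travel": [0, 0, 0], "roll": -2}, {"fingers": 0, "travel": [0, 0, 0], "roll": -3}, {"fingers": 0, "travel": [0, 0, 0], "roll": -3}])

```text
time_s: 13.3
tcp_pos: [0.6047, 0.1616, 0.0369]
ee_rot: [[-0.868, -0.497, 0.001], [-0.497, 0.868, 0.0], [-0.001, -0.0, -1.0]]
wrist_force: [-0.3, -1.5, 4.8]
gripper_width: 0.414
```

```bash
python3 -c "
from h import *
state()"
```

```text
13.3 tcp [0.6047 0.1616 0.0369] yawY 119.82 zt [ 5.e-04  2.e-04 -1.e+00] F [-0.3 -1.5  4.8] M [-0.29 -0.22 -0.  ] w 0.414 j [ 29.8  30.5 -10.5   0.  -48.9 -89.9]
```

At 50° Fz has stepped up to +4.8 N. That suggests the lips have let go and the plunger load is now on the gripper. Mz hasn't risen yet, so I'll keep feeling.

Request:
arm_command(rows=[{"fingers": 0, "travel": [0, 0, 0], "roll": -1}, {"fingers": 0, "travel": [0, 0, 0], "roll": -2}, {"fingers": 0, "travel": [0, 0, 0], "roll": -2}])

```text
time_s: 13.6
tcp_pos: [0.6046, 0.1617, 0.0369]
ee_rot: [[-0.85, -0.527, 0.001], [-0.527, 0.85, 0.001], [-0.001, 0.0, -1.0]]
wrist_force: [1.7, 0.4, 5.2]
gripper_width: 0.412
```

```bash
python3 -c "
from h import *
state()"
```

```text
13.6 tcp [0.6046 0.1617 0.0369] yawY 121.79 zt [ 5.e-04  5.e-04 -1.e+00] F [1.7 0.4 5.2] M [-0.2  -0.33 -0.3 ] w 0.412 j [ 29.8  30.5 -10.5  -0.  -48.9 -88. ]
```

Request:
arm_command(rows=[{"fingers": 0, "travel": [0, 0, 0], "roll": -1}, {"fingers": 0, "travel": [0, 0, 0], "roll": -2}, {"fingers": 0, "travel": [0, 0, 0], "roll": -2}])

```text
time_s: 13.9
tcp_pos: [0.6047, 0.1617, 0.0369]
ee_rot: [[-0.832, -0.555, 0.001], [-0.555, 0.832, 0.001], [-0.001, 0.0, -1.0]]
wrist_force: [0.4, -0.4, 4.8]
gripper_width: 0.413
```

```bash
python3 -c "
from h import *
state()"
```

```text
13.9 tcp [0.6047 0.1617 0.0369] yawY 123.73 zt [ 7.e-04  8.e-04 -1.e+00] F [ 0.4 -0.4  4.8] M [-0.17 -0.28 -0.4 ] w 0.413 j [ 29.7  30.5 -10.5  -0.  -48.9 -86. ]
```

```bash
python3 -c "
from h import *
for _ in range(4): capture('top'); state()"
```

```text
13.95 tcp [0.6047 0.1617 0.0369] yawY 123.71 zt [ 7.e-04  8.e-04 -1.e+00] F [ 1.5 -1.1  4.5] M [-0.14 -0.32 -0.48] w 0.409 j [ 29.7  30.5 -10.5  -0.  -48.9 -86. ]
14.0 tcp [0.6047 0.1617 0.0369] yawY 123.71 zt [ 7.e-04  9.e-04 -1.e+00] F [-0.1 -0.4  5.2] M [-0.22 -0.33 -0.49] w 0.41 j [ 29.7  30.5 -10.5  -0.  -48.9 -86. ]
14.05 tcp [0.6047 0.1617 0.0369] yawY 123.71 zt [ 7.e-04  8.e-04 -1.e+00] F [ 0.6 -0.7  5.8] M [-0.15 -0.36 -0.51] w 0.411 j [ 29.7  30.5 -10.5  -0.  -48.9 -86. ]
14.1 tcp [0.6047 0.1617 0.0369] yawY 123.71 zt [ 6.e-04  8.e-04 -1.e+00] F [0.9 0.2 5.7] M [-0.13 -0.35 -0.48] w 0.412 j [ 29.7  30.5 -10.5  -0.  -48.9 -86. ]
```

Request:
arm_command(rows=[{"fingers": 0, "travel": [0, 0, 0], "roll": -1}, {"fingers": 0, "travel": [0, 0, 0], "roll": -1}])

```text
time_s: 14.3
tcp_pos: [0.6047, 0.1617, 0.0369]
ee_rot: [[-0.822, -0.569, 0.001], [-0.569, 0.822, 0.001], [-0.001, 0.0, -1.0]]
wrist_force: [0.8, -0.2, 5.8]
gripper_width: 0.41
```

```bash
python3 -c "
from h import *
for _ in range(4): capture('top'); state()"
```

```text
14.35 tcp [0.6047 0.1617 0.0369] yawY 124.7 zt [ 7.e-04  1.e-03 -1.e+00] F [-0.2 -0.6  4.3] M [-0.14 -0.32 -0.66] w 0.415 j [ 29.7  30.5 -10.5  -0.  -48.9 -85. ]
14.4 tcp [0.6047 0.1617 0.0369] yawY 124.7 zt [ 7.e-04  1.e-03 -1.e+00] F [ 0.7 -1.1  5.2] M [-0.09 -0.33 -0.58] w 0.415 j [ 29.7  30.5 -10.5  -0.  -48.9 -85. ]
14.45 tcp [0.6047 0.1617 0.0369] yawY 124.7 zt [ 8.e-04  9.e-04 -1.e+00] F [ 1.4 -0.4  5.4] M [-0.2  -0.32 -0.56] w 0.414 j [ 29.7  30.5 -10.5  -0.  -48.9 -85. ]
14.5 tcp [0.6047 0.1617 0.0369] yawY 124.69 zt [ 7.e-04  1.e-03 -1.e+00] F [ 1.8 -1.1  5.8] M [-0.14 -0.37 -0.62] w 0.409 j [ 29.7  30.5 -10.5  -0.  -48.9 -85. ]
```

The stop is felt: Mz is about -0.60 with a slope of about 0.12 N·m/deg, so first touch was near 50.7°. Backing off 2.5° to the middle of the free window, then lifting gently.

Request:
arm_command(rows=[{"fingers": 0, "travel": [0, 0, 0], "roll": 1.2}, {"fingers": 0, "travel": [0, 0, 0], "roll": 2.5}, {"fingers": 0, "travel": [0, 0, 0], "roll": 2.5}, {"fingers": 0, "travel": [0, 0, -0.1], "roll": 2.5}, {"fingers": 0, "travel": [0, 0, -0.2], "roll": 2.5}, {"fingers": 0, "travel": [0, 0, -0.2], "roll": 2.5}])

```text
time_s: 15.1
tcp_pos: [0.6045, 0.1616, 0.0382]
ee_rot: [[-0.846, -0.534, 0.0], [-0.534, 0.846, 0.0], [-0.0, 0.0, -1.0]]
wrist_force: [2.8, 0.5, -0.7]
gripper_width: 0.411
```

```bash
python3 -c "
from h import *
state()"
```

```text
15.1 tcp [0.6045 0.1616 0.0382] yawY 122.27 zt [ 1.e-04  4.e-04 -1.e+00] F [ 2.8  0.5 -0.7] M [-0.03 -1.05 -0.29] w 0.411 j [ 29.8  30.4 -10.5  -0.  -49.1 -87.5]
```

Request:
arm_command(rows=[{"fingers": 0, "travel": [0, 0, -0.1], "roll": 0}, {"fingers": 0, "travel": [0, 0, -0.2], "roll": 0}, {"fingers": 0, "travel": [0, 0, -0.3], "roll": 0}, {"fingers": 0, "travel": [0, 0, -0.3], "roll": 0}])

```text
time_s: 15.5
tcp_pos: [0.6039, 0.1613, 0.0412]
ee_rot: [[-0.846, -0.534, -0.001], [-0.534, 0.846, -0.0], [0.001, 0.0, -1.0]]
wrist_force: [3.4, 0.5, -2.9]
gripper_width: 0.414
```

```bash
python3 -c "
from h import *
state()"
```

```text
15.5 tcp [0.6039 0.1613 0.0412] yawY 122.27 zt [-1.3e-03 -4.0e-04 -1.0e+00] F [ 3.4  0.5 -2.9] M [-0.07 -1.21 -0.22] w 0.414 j [ 29.8  30.2 -10.3  -0.  -49.5 -87.5]
```

The head is coming free: up 4 mm with Fz equal to its weight. Continuing the lift.

Request:
arm_command(rows=[{"fingers": 0, "travel": [0, 0, -0.3], "roll": 0}, {"fingers": 0, "travel": [0, 0, -0.6], "roll": 0}, {"fingers": 0, "travel": [0, 0, -0.9], "roll": 0}, {"fingers": 0, "travel": [0, 0, -1.2], "roll": 0}, {"fingers": 0, "travel": [0, 0, -1.2], "roll": 0}])

```text
time_s: 16.0
tcp_pos: [0.6036, 0.1613, 0.0542]
ee_rot: [[-0.845, -0.534, -0.001], [-0.534, 0.845, -0.001], [0.001, 0.0, -1.0]]
wrist_force: [1.0, -0.3, -3.6]
gripper_width: 0.413
```

```bash
python3 -c "
from h import *
state()"
```

```text
16.0 tcp [0.6036 0.1613 0.0542] yawY 122.29 zt [-1.4e-03 -5.0e-04 -1.0e+00] F [ 1.  -0.3 -3.6] M [-0.01 -0.11  0.02] w 0.413 j [ 29.8  29.3  -9.7  -0.  -51.1 -87.5]
```

Request:
arm_command(rows=[{"fingers": 0, "travel": [0, 0, -0.5], "roll": 0}, {"fingers": 0, "travel": [0, 0, -1.5], "roll": 0}, {"fingers": 0, "travel": [0, 0, -3.5], "roll": 0}, {"fingers": 0, "travel": [0, 0, -6], "roll": 0}, {"fingers": 0, "travel": [0, 0, -9], "roll": 0}, {"fingers": 0, "travel": [0, 0, -11], "roll": 0}, {"fingers": 0, "travel": [0, 0, -11], "roll": 0}, {"fingers": 0, "travel": [0, 0, -11], "roll": 0}])

```text
time_s: 16.8
tcp_pos: [0.6036, 0.1614, 0.1636]
ee_rot: [[-0.846, -0.534, -0.001], [-0.534, 0.846, 0.001], [0.001, 0.001, -1.0]]
wrist_force: [-0.6, 0.1, -4.3]
gripper_width: 0.409
```

```bash
python3 -c "
from h import *
go(.487,-.187,.165)
p,d=capture('side')
cv2.imwrite('pics/side6.png',cv2.resize(p[150:350,160:420,::-1],(780,600),interpolation=2))"
```

```text
16.8 tcp [0.6036 0.1614 0.1636] yawY 122.26 zt [-1.e-03  5.e-04 -1.e+00] F [-0.6  0.1 -4.3] M [-0.    0.08  0.02] w 0.409 j [ 29.8  23.4  -2.2  -0.1 -64.4 -87.5]
travel cm [ 28.45 -23.24  -0.15]
```

View pics/side6.png

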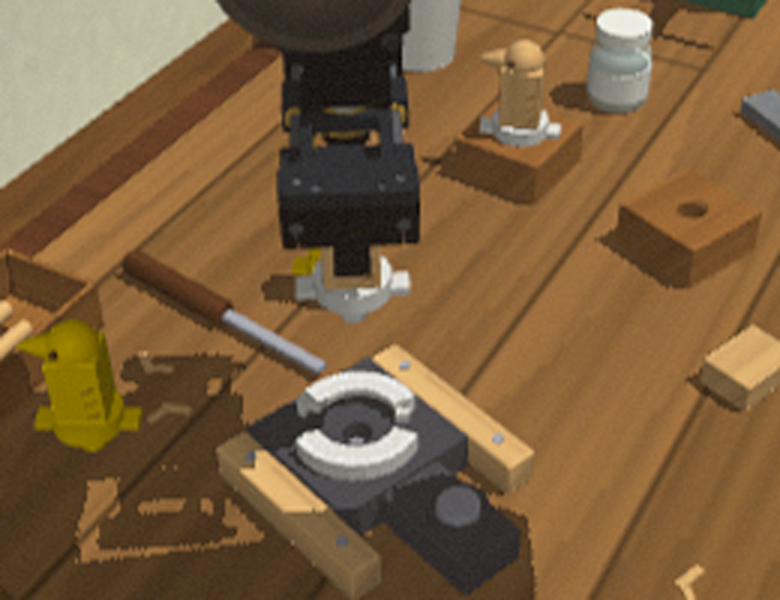

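The head is off and hanging upright at crop (352,285), and the ring is empty. Moving over the free stand.

Request:
arm_command(rows=[{"fingers": 0, "travel": [1.5, -1.2, 0], "roll": 0}, {"fingers": 0, "travel": [4.5, -3.7, 0], "roll": 0}, {"fingers": 0, "travel": [8, -6.5, 0], "roll": 0}, {"fingers": 0, "travel": [11.6, -9.5, 0], "roll": 0}, {"fingers": 0, "travel": [15.2, -12.4, 0], "roll": 0}, {"fingers": 0, "travel": [18.8, -15.4, 0], "roll": 0}, {"fingers": 0, "travel": [22.2, -18.1, 0], "roll": 0}, {"fingers": 0, "travel": [25.3, -20.7, 0], "roll": 0}, {"fingers": 0, "travel": [27.6, -22.5, 0], "roll": 0}, {"fingers": 0, "travel": [28.4, -23.2, 0], "roll": 0}])

```text
time_s: 17.85
tcp_pos: [0.4852, -0.1887, 0.1624]
ee_rot: [[-0.847, -0.531, -0.004], [-0.531, 0.847, 0.0], [0.003, 0.002, -1.0]]
wrist_force: [0.2, 0.0, -3.5]
gripper_width: 0.412
```

Request:
arm_command(rows=[{"fingers": 0, "travel": [0, 0, 1], "roll": 0}, {"fingers": 0, "travel": [0, 0, 3], "roll": 0}, {"fingers": 0, "travel": [0, 0, 5], "roll": 0}, {"fingers": 0, "travel": [0, 0, 6.5], "roll": 0}, {"fingers": 0, "travel": [0, 0, 7.2], "roll": 0}, {"fingers": 0, "travel": [0, 0, 7.2], "roll": 0}, {"fingers": 0, "travel": [0, 0, 7.2], "roll": 0}])

```text
time_s: 18.55
tcp_pos: [0.4887, -0.186, 0.0919]
ee_rot: [[-0.845, -0.535, 0.0], [-0.535, 0.845, -0.0], [-0.0, -0.0, -1.0]]
wrist_force: [-0.1, -1.0, -3.9]
gripper_width: 0.411
```

```bash
python3 - <<'E'
from h import *
go(.487,-.187,.068)
p,d=capture('side');P=cloud('side',d)
def near(c,r,z0,z1): return P[(np.hypot(P[...,0]-c[0],P[...,1]-c[1])<r)&(P[...,2]>z0)&(P[...,2]<z1)]
f=lambda q:(len(q),np.round(q.min(0),4),np.round(np.median(q,0),4),np.round(q.max(0),4))
print("plate/lugs",f(near((.487,-.187),.045,.083,.10)))
print("spigot",f(near((.487,-.187),.03,.066,.078)))
cv2.imwrite('pics/side7.png',cv2.resize(p[150:270,320:480,::-1],(800,600),interpolation=2))
for n in('top','side'):
  pp,d=capture(n); P=cloud(n,d); q=near((.487,-.187),.075,.034,.046)
  print(n,cv2.minAreaRect((q[:,:2]*1000).astype(np.float32)))
for z in(.043,.065): print(px('side',[.487,-.187,z]))
E
```

```text
18.55 tcp [ 0.4887 -0.186   0.0919] yawY 122.33 zt [ 4.e-04 -3.e-04 -1.e+00] F [-0.1 -1.  -3.9] M [-0.02  0.03  0.06] w 0.411 j [ -3.   18.1 -22.1   0.  -49.8 -54.6]
travel cm [0.2  0.01 2.39]
plate/lugs (124, array([ 0.4556, -0.2084,  0.0871]), array([ 0.4825, -0.1676,  0.0947]), array([ 0.5252, -0.1594,  0.0999]))
spigot (21, array([ 0.4803, -0.1831,  0.0671]), array([ 0.4879, -0.1799,  0.0726]), array([ 0.4967, -0.1762,  0.0779]))
top ((445.97039794921875, -184.73214721679688), (56.1143798828125, 7.839385032653809), 65.96056365966797)
side ((486.194091796875, -186.9442901611328), (90.97026062011719, 86.52729034423828), 66.84445190429688)
(np.float64(389.77307970842656), np.float64(217.9509672384529))
(np.float64(390.85079101207407), np.float64(210.7810609945031))
```

View pics/side7.png

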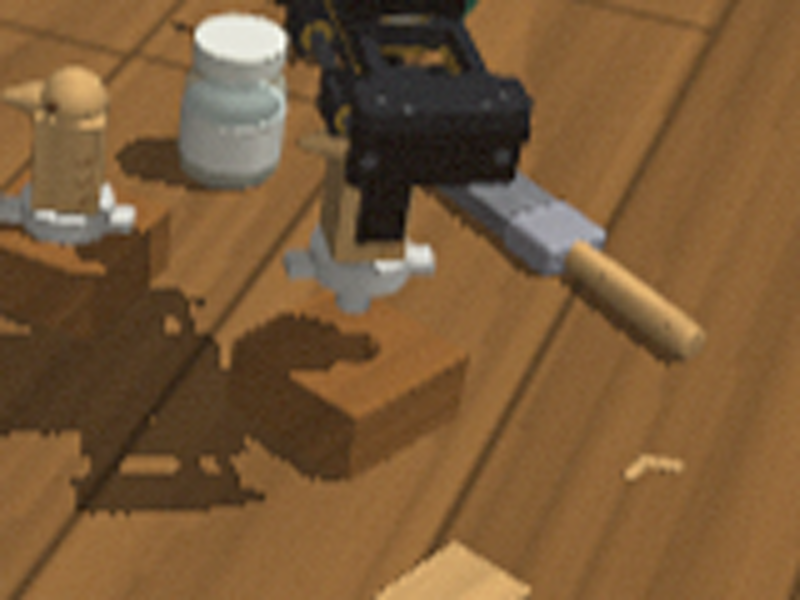

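The spigot hangs at crop (355,300), px (391,210). The hole axis at that height projects to (391,211), so it is aligned to about 2 mm. Correcting 2 mm and lowering while watching the force.

Request:
arm_command(rows=[{"fingers": 0, "travel": [0.2, 0, 0.5], "roll": 0}, {"fingers": 0, "travel": [0.2, 0, 1.2], "roll": 0}, {"fingers": 0, "travel": [0.2, 0, 1.9], "roll": 0}, {"fingers": 0, "travel": [0.2, 0, 2.2], "roll": 0}, {"fingers": 0, "travel": [0.2, 0, 2.4], "roll": 0}, {"fingers": 0, "travel": [0.2, 0, 2.6], "roll": 0}, {"fingers": 0, "travel": [0.2, 0, 2.6], "roll": 0}])

```text
time_s: 19.4
tcp_pos: [0.4865, -0.1874, 0.0655]
ee_rot: [[-0.845, -0.534, -0.0], [-0.534, 0.845, 0.0], [0.0, 0.0, -1.0]]
wrist_force: [0.1, -0.4, -4.4]
gripper_width: 0.412
```

Request:
arm_command(rows=[{"fingers": 0, "travel": [0, 0, 0.15], "roll": 0}, {"fingers": 0, "travel": [0, 0, 0.3], "roll": 0}, {"fingers": 0, "travel": [0, 0, 0.3], "roll": 0}])

```text
time_s: 19.7
tcp_pos: [0.4864, -0.1874, 0.0626]
ee_rot: [[-0.845, -0.534, -0.0], [-0.534, 0.845, 0.0], [0.0, 0.0, -1.0]]
wrist_force: [-0.3, -0.7, -3.5]
gripper_width: 0.412
```

```bash
python3 -c "
from h import *
go(.487,-.187,.045)"
```

```text
19.7 tcp [ 0.4864 -0.1874  0.0626] yawY 122.28 zt [-3.e-04  1.e-04 -1.e+00] F [-0.3 -0.7 -3.5] M [0.08 0.04 0.04] w 0.412 j [ -3.2  20.2 -24.2  -0.  -45.6 -54.5]
travel cm [-0.07 -0.    1.76]
```

Already 4 mm below the rim level with no contact, so it is going in.

Request:
arm_command(rows=[{"fingers": 0, "travel": [0, 0, 0.2], "roll": 0}, {"fingers": 0, "travel": [0, 0, 0.4], "roll": 0}, {"fingers": 0, "travel": [0, 0, 0.6], "roll": 0}, {"fingers": 0, "travel": [0, 0, 0.6], "roll": 0}])

```text
time_s: 20.1
tcp_pos: [0.4862, -0.1874, 0.0563]
ee_rot: [[-0.845, -0.534, -0.001], [-0.534, 0.845, 0.0], [0.001, 0.001, -1.0]]
wrist_force: [-0.4, 1.0, -3.6]
gripper_width: 0.413
```

Request:
arm_command(rows=[{"fingers": 0, "travel": [0, 0, 0.2], "roll": 0}, {"fingers": 0, "travel": [0, 0, 0.4], "roll": 0}, {"fingers": 0, "travel": [0, 0, 0.6], "roll": 0}, {"fingers": 0, "travel": [0, 0, 0.8], "roll": 0}, {"fingers": 0, "travel": [0, 0, 0.8], "roll": 0}])

```text
time_s: 20.6
tcp_pos: [0.4862, -0.1873, 0.0484]
ee_rot: [[-0.845, -0.534, -0.001], [-0.534, 0.845, 0.0], [0.001, 0.001, -1.0]]
wrist_force: [-0.1, 0.6, -3.9]
gripper_width: 0.407
```

```bash
python3 -c "
from h import *
go(.487,-.187,.045)"
```

```text
20.6 tcp [ 0.4862 -0.1873  0.0484] yawY 122.28 zt [-9.e-04  1.e-04 -1.e+00] F [-0.1  0.6 -3.9] M [ 0.05  0.   -0.02] w 0.407 j [ -3.2  21.3 -25.1  -0.  -43.7 -54.5]
travel cm [-0.09 -0.02  0.34]
```

Request:
arm_command(rows=[{"fingers": 0, "travel": [0, 0, 0.1], "roll": 0}, {"fingers": 0, "travel": [0, 0, 0.2], "roll": 0}, {"fingers": 0, "travel": [0, 0, 0.3], "roll": 0}, {"fingers": 0, "travel": [0, 0, 0.3], "roll": 0}])

```text
time_s: 21.0
tcp_pos: [0.4864, -0.1874, 0.0456]
ee_rot: [[-0.845, -0.534, -0.0], [-0.534, 0.845, 0.0], [0.0, 0.0, -1.0]]
wrist_force: [-0.9, 0.4, -3.0]
gripper_width: 0.416
```

Request:
arm_command(rows=[{"fingers": 0, "travel": [0, 0, 0.05], "roll": 0}, {"fingers": 0, "travel": [0, 0, 0.1], "roll": 0}, {"fingers": 0, "travel": [0, 0, 0.1], "roll": 0}])

```text
time_s: 21.3
tcp_pos: [0.4864, -0.1874, 0.0447]
ee_rot: [[-0.845, -0.534, -0.0], [-0.534, 0.845, 0.0], [0.0, 0.0, -1.0]]
wrist_force: [-0.0, -0.1, -3.7]
gripper_width: 0.41
```

Request:
arm_command(rows=[{"fingers": 0, "travel": [0, 0, 0.05], "roll": 0}, {"fingers": 0, "travel": [0, 0, 0.1], "roll": 0}, {"fingers": 0, "travel": [0, 0, 0.1], "roll": 0}])

```text
time_s: 21.6
tcp_pos: [0.4866, -0.1874, 0.0444]
ee_rot: [[-0.845, -0.534, 0.0], [-0.534, 0.845, -0.0], [-0.0, -0.0, -1.0]]
wrist_force: [-2.0, 1.7, 3.3]
gripper_width: 0.412
```

Request:
arm_command(rows=[{"fingers": 0, "travel": [0, 0, 0.05], "roll": 0}, {"fingers": 0, "travel": [0, 0, 0.1], "roll": 0}, {"fingers": 0, "travel": [0, 0, 0.1], "roll": 0}])

```text
time_s: 21.9
tcp_pos: [0.4866, -0.1874, 0.0443]
ee_rot: [[-0.845, -0.535, 0.0], [-0.535, 0.845, -0.0], [-0.0, -0.001, -1.0]]
wrist_force: [-4.3, 3.7, 9.1]
gripper_width: 0.414
```

Seated at tcp 0.0443 as predicted, with the load now reversed. Relaxing the preload, opening, and retreating upward.

Request:
arm_command(rows=[{"fingers": 0, "travel": [0, 0, -0.1], "roll": 0}, {"fingers": 80, "travel": [0, 0, -0.1], "roll": 0}, {"fingers": 80, "travel": [0, 0, -0.1], "roll": 0}, {"fingers": 80, "travel": [0, 0, -0.1], "roll": 0}, {"fingers": 80, "travel": [0, 0, -0.1], "roll": 0}, {"fingers": 80, "travel": [0, 0, -0.1], "roll": 0}, {"fingers": 80, "travel": [0, 0, -0.1], "roll": 0}])

```text
time_s: 22.6
tcp_pos: [0.4866, -0.1874, 0.0437]
ee_rot: [[-0.845, -0.534, -0.0], [-0.534, 0.845, -0.0], [0.0, -0.0, -1.0]]
wrist_force: [-0.6, 0.1, 1.0]
gripper_width: 0.783
```

Request:
arm_command(rows=[{"fingers": 80, "travel": [0, 0, -1], "roll": 0}, {"fingers": 80, "travel": [0, 0, -3], "roll": 0}, {"fingers": 80, "travel": [0, 0, -6], "roll": 0}, {"fingers": 80, "travel": [0, 0, -10], "roll": 0}, {"fingers": 80, "travel": [0, 0, -14], "roll": 0}, {"fingers": 80, "travel": [0, 0, -16], "roll": 0}, {"fingers": 80, "travel": [0, 0, -16], "roll": 0}])

```text
time_s: 23.3
tcp_pos: [0.4887, -0.1879, 0.2085]
ee_rot: [[-0.845, -0.534, 0.009], [-0.534, 0.845, -0.002], [-0.007, -0.006, -1.0]]
wrist_force: [0.0, -0.7, -0.2]
gripper_width: 0.801
```

```bash
python3 - <<'E'
from h import *
state()
p,d=capture('side');P=cloud('side',d)
def near(c,r,z0,z1): return P[(np.hypot(P[...,0]-c[0],P[...,1]-c[1])<r)&(P[...,2]>z0)&(P[...,2]<z1)]
for z0,z1 in((.055,.06),(.095,.105),(.115,.135)):
  q=near((.487,-.187),.045,z0,z1); print(z0,len(q),np.round(q.min(0),4),np.round(q.max(0),4))
cv2.imwrite('pics/side8.png',cv2.resize(p[130:270,300:480,::-1],(770,600),interpolation=2))
E
```

```text
23.3 tcp [ 0.4887 -0.1879  0.2085] yawY 122.31 zt [ 0.0091 -0.0016 -1.    ] F [ 0.  -0.7 -0.2] M [ 0.03 -0.01 -0.03] w 0.801 j [ -3.2  11.3 -12.9   0.1 -65.3 -54.5]
0.055 56 [ 0.4624 -0.2028  0.055 ] [ 0.5111 -0.1619  0.06  ]
0.095 58 [ 0.4623 -0.1833  0.0953] [ 0.5044 -0.1605  0.1048]
0.115 153 [ 0.4692 -0.1951  0.1151] [ 0.5172 -0.1663  0.1328]
```

View pics/side8.png

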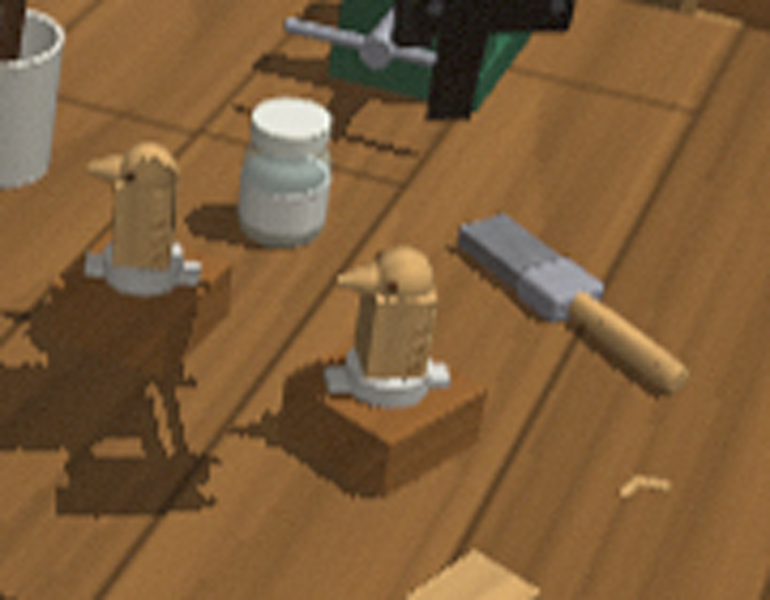

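The head stands upright with its plate flat on the free stand at crop (395,330). The gripper is clear and the other head hasn't moved.

```bash
python3 -c "
from station import *
print(finish_job())"
```

```text
the job is handed in; nothing more can be done
None
```

The bird head is off the mount and standing upright in the empty stand, let go, and the job is handed in; no verdict was reported. It took about 23 s of the 67 s.

- **Release and twist:** I pressed the button to its stop (7 mm, about 16 N). I then twisted the head counter-clockwise until the torque showed first touch near 51°, eased back 2.5° from a few degrees past that, and lifted it off.
- **Placing:** I lowered it into the hole until it seated at about 9 N, relaxed that load, opened the fingers and moved up clear.
- **Last checks:** The wrist force was near zero. The final side view shows the plate flat on the stand and the other head, jar and brush where they were. I did not measure the final tilt or how well it is centred. I also did not re-photograph the items outside that view after the release.
- **Disagreement:** The stated tool length did not match what I saw. The fingertips were about 37 mm higher than the reported TCP implied, and depth and button contact both showed this. I used the measured offset throughout, and the head seated within 1 mm of the height it predicted.

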